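# Lock a board carrier on the angled test stand with a linch pin

### The arm

A 6-joint arm with a two-finger parallel gripper is mounted at the origin on the work surface; the furniture and walls round the work are solid. World frame = base frame: x ahead of the robot, y to its left, z up, the work surface at z = 0. Lengths are in m, angles in rad, forces in N, time in s.
With the tool pointing down it reaches from about 0.375 to 0.9 m from the base axis. Payload 3.1 kg.
Tool frame: the origin (TCP) lies midway between the tips of the shut fingers; the grasp point (between the pads) lies 19 mm behind it (pinch_z is the distance from the TCP to the grasp point, in m); z points along the fingers, y is the line along which they close (so a half turn about z gives the same grasp; the last joint's range is limited). The gripper opens to 87 mm and grips with 3 to 60 N. Pads are 19 mm wide; open, the fingers measure 117 mm over their backs; the gripper's body (75 mm by 190 mm) begins 51 mm behind the grasp point.
Start: joints at [1.093, 0.527, 1.433, -0, 1.181, -0.178], TCP at [0.185, 0.597, 0.223] pointing down, gripper open.
Joint ranges: [-3.08, 3.08], [-0.75, 2.2], [0.22, 2.44], [-1.43, 4.57], [0, 2.65], [-2.85, 2.85]. Speed limits (rad/s): [2.79, 2.79, 3.14, 3.14, 3.14, 3.14].

### API

Orientations are given as a unit quaternion [x, y, z, w].
In Python, from plant import * gives the robot as it stands.
- The arm moves only by the tool arm_command, never from a script. Its argument "series" is a list that holds one entry, the list of rows, each a list of 7 numbers: the shift along the tool's x, y, z in m, then the turn, a rotation vector about the tool's x, y, z in rad, then the opening, from 0 (shut) to 1 (fully open). A call has 1 to 5 rows; each row shifts and turns the commanded pose from where the row before left it, along the tool's axes as they then stand; what a row does not reach is not made up. A row lasts 1/10 s, in which the tool goes at most 50 mm and 8.59 degrees, less where a joint would pass 70% of its speed; a pose out of reach is approached as far as the arm can. A call with a gripper value outside its range is refused whole. The fingers move at their own pace and stop on an object; "force" is the grip in N (left out, the last holds). Time passes only in rows, so rows that do not move let the fingers close. It gives the time, the measured TCP pose, the force, the opening and the grip force at its end, in the units of the state.
- get_state(): the state, without advancing time (a new reading comes with each control period).
- camera(name): name is "scene" or "top"; returns a dict with "image" (384x512x3 uint8, blue, green, red), "camera_matrix" (3x3 intrinsics, pixels), "k1" (the pictures are not rectified: a ray, as slopes to the right and down, at radius r is drawn at 1 + k1 r^2 times it, then the intrinsics apply), "rvec" (rotation vector, rad) and "tvec" (3), from world to camera coordinates, as OpenCV has them. Camera axes: x right, y down, z forward; pixel columns grow to the right and rows downward; lengths in m; the calibration is good to about 2 mm. A picture is of the moment at which its call begins. There is no depth.
- sign_off(): hands the job in; it is judged then, once.
Trained networks look in a picture, given as the dict that the camera call returned (one of the last four; its "shot" number tells which), for a name from the list of things; names that differ only in an ending like _2 or _b are one class to them, and where a whole thing is asked for, a point or a joint stands for the part that bears it (a point fixed in the world has none). Each returns a list of dicts, best first, with "p" (0 to 1); they miss things now and then, are a little off and sometimes report something else, mostly with a low value. They report only what shows in the picture. A call takes as long as a camera call.
- boxes_of(thing, picture): "centre" ([column, row] in pixels, amid what is visible of it).
The state is a dict: "clock": time; "joints": joint angles; "qvel": joint speeds; "joint_efforts": joint torques, N m; "tool_pos": TCP position; "tool_rot": TCP orientation; "force": force on the tool from outside, world axes, zero at the start; "torque": the same for the moment, N m; "gripper_width": opening from 0.0 (shut) to 1.0 (fully open); "finger_force": force on a finger pad.
Only numpy, scipy, OpenCV 4.12 (cv2) and the standard library are available. Lean on these libraries where they do the work, as an engineer would, in place of code of your own. Each camera call takes 0.05 s, during which the arm holds its last target. There are 200 camera calls.

### The job

Lay the board carrier flat on the sloping bed of the test stand, its tongue between the two upright ears, its lower long edge resting against the two stop blocks and its plain end flush with the near edge of the bed, and let go of it. Then push the stand's linch pin fully home through both ears so that it bars the tongue, and after that flip the pin's sprung wire ring over so that it snaps down around the pin's free end. Leave the bottle, loupe and solder spool where they stand.

Things in the scene. Friction and masses are not known exactly. Their poses are not given: they have to be found in the camera images.
- stand: Angled test stand, fixed to the worktop: grey base plate 150 x 90 x 12 mm carrying a sloping aluminium bed. Origin: centre of the base's underside; x level along the bed, roughly away from the robot and towards the two ears; y to the side on which the slope rises (the robot's left); z up. A drawer cabinet some 0.22 m high stands to its right, beyond the carrier.
- bed: Aluminium bed, 130 mm long (x, level, to the ears), 68 wide, rising 25 degrees along its y; z square to the surface. Origin on the surface, 48 mm from the near edge: the carrier's origin lies here when properly laid, its plain end flush with that edge. On the low side two stop blocks, 14 mm high, inner faces at y = -25 mm, at x = -39 and +39, each 16 long; 62 mm free between them.
- ear_gap (a point): Point on the bed's surface midway between two steel ears, 67 mm from the bed's origin along x. The ears stand 20 mm to either side along the bed's y, each 8 mm thick, 20 mm wide along x and 34 mm tall, 32 mm clear between them; the pin's holes are 19 mm above the bed.
- carrier: Loose aluminium carrier, 0.14 to 0.3 kg, flat on the worktop, 10 mm thick: plate 95 x 50 mm, then a tongue 24 mm wide, 35 mm long. A green circuit board fixed on it lies inside the plate's outline, its top 21 mm up. Grip the plate's long edges across its 50 mm, near the middle. Origin: underside, centre line, 48 mm from the plain end; balance point at x = +8 mm; x to the tongue, z up.
- tongue_end (a point): Middle of the free end of the carrier's tongue, on the underside: 82 mm from the carrier's origin along its x.
- pin (a joint): Linch pin's travel, m: 0 drawn out, 0.060 fully home. It is pushed down the slope, along the bed's -y, takes about 4 N, stays where left and ends at a firm stop; it cannot turn or come out. It starts at 0 to 0.005, tip inside the upper ear, gap free; home, its 9 mm shank crosses 4.5 mm above the tongue and sticks 14 mm out of the lower ear.
- pin_head (a point): Centre of the outer face of the pin's head, a steel push disc 26 mm across whose face looks along the bed's +y; the pin's axis passes through it along the bed's y. Push here. The ring's hinge lies on the same axis 25 mm inward of this face.
- ring (a joint): Angle of the pin's wire ring, rad: 0 open, standing square to the bed over the pin's head, leaning 0.13 rad to the bed's +y; 1.7 shut, lying parallel to the bed round both ears, cross bar just beyond the pin's end. Hinge along the bed's x. An over-centre spring holds it open below about 0.5 rad and snaps it shut above; 1 N at the cross bar moves it.
- ring_bar (a point): Middle of the ring's cross bar, 77 mm from the hinge. The ring is a loop of 5 mm steel wire, 35 mm wide, standing above the pin's head while open; push this bar along the bed's -y from the outer side to flip it. It travels with the pin.
- dispenser: White bottle, 66 mm across, 131 mm tall; origin at the centre of its underside. Bystander.
- loupe: Black loupe, 41 mm across, 36 mm tall; origin at the centre of its underside. Bystander.
- solder_spool: Solder spool standing upright, 56 mm across, 45 mm tall; origin at the centre of its underside. Bystander.

How it is judged:
On the way, in this order (a step that is already met when the one before it is completed fails the run):
1. the carrier lies flat on the bed against the stop blocks, tongue between the ears, let go (x of carrier in the frame of bed between -0.008 and 0.008 m and y of carrier in the frame of bed between -0.004 and 0.004 m and z of carrier in the frame of bed between -0.003 and 0.003 m and x of tongue_end in the frame of bed above 0.073 m and angle between the z axis of carrier and the z axis of bed, either way round below 0.06 rad and contact force between the fingers and carrier below 0.3 N), for 0.2 s.
2. the pin is fully home over the tongue, the carrier still in place (x of carrier in the frame of bed between -0.008 and 0.008 m and y of carrier in the frame of bed between -0.004 and 0.004 m and z of carrier in the frame of bed between -0.003 and 0.003 m and x of tongue_end in the frame of bed above 0.073 m and angle between the z axis of carrier and the z axis of bed, either way round below 0.06 rad and value of joint pin above 0.056 m), for 0.2 s.
3. the ring is snapped shut round the pin's free end (value of joint pin above 0.056 m and value of joint ring above 1.55 rad), for 0.2 s.
At the end, for the whole second after the job is handed in: The carrier lies at rest flat on the bed (within 3 mm in height and 0.06 rad), tongue between the ears, lower edge within 4 mm of the stop blocks, plain end flush with the bed's near edge within 8 mm; the pin is home to within 4 mm; the ring is shut to within 0.15 rad round the pin's end (all of step 3 and x of carrier in the frame of bed between -0.008 and 0.008 m and y of carrier in the frame of bed between -0.004 and 0.004 m and z of carrier in the frame of bed between -0.003 and 0.003 m and x of tongue_end in the frame of bed above 0.073 m and angle between the z axis of carrier and the z axis of bed, either way round below 0.06 rad and linear speed of carrier below 0.01 m/s); the robot touches nothing.
It fails at once if a bystander (bottle, loupe, solder spool) is shifted more than 25 mm (distance of any of dispenser, loupe, solder_spool from where it was at the start of the episode above 0.025 m).
It also fails if it takes over 54 s, if anything falls off the work surface, if the arm or the gripper's body presses on something with over 40 N, if the wrist force passes 120 N, or if a joint passes its speed limit or range.

## Working session

There is one attempt and no reset: what is moved stays moved. The work goes in short steps, Python scripts to look and compute and a tool call to move; the robot and the scene stay as the last step left them, time stands still between calls to the robot, and variables do not carry over. Pictures are saved under pics/ and viewed, at most 10 in all, crops included, and the job is handed in when it is done.

Besides the shell and the picture viewer there is one more tool, called as a command line: name --argument value ..., lists and objects as JSON in quotes. arm_command: Moves the arm, as the interface text tells. Its arguments: {"type":"object","properties":{"series":{"type":"array"},"force":{"type":"number"}},"required":["series"]}

```bash
mkdir -p pics
cat > h.py <<'E'
from plant import *
import numpy as np, cv2
from scipy.spatial.transform import Rotation as R
def proj(P,c):
    P=np.atleast_2d(P); M=cv2.Rodrigues(np.array(c["rvec"],float))[0]
    q=P@M.T+np.ravel(c["tvec"]); s=q[:,:2]/q[:,2:]; r2=(s**2).sum(1,keepdims=True)
    s=s*(1+c["k1"]*r2); K=np.array(c["camera_matrix"]); return s@K[:2,:2].T+K[:2,2]
def ray(px,c):
    K=np.array(c["camera_matrix"]); M=cv2.Rodrigues(np.array(c["rvec"],float))[0]
    u=cv2.undistortPoints(np.array([[px]],float),K,np.array([c["k1"],0,0,0.]))[0,0]
    d=M.T@np.array([u[0],u[1],1]); return -M.T@np.ravel(c["tvec"]), d/np.linalg.norm(d)
def onz(px,c,z):
    o,d=ray(px,c); return o+d*(z-o[2])/d[2]
def tri(a,ca,b,cb):
    o1,d1=ray(a,ca);o2,d2=ray(b,cb)
    t=np.linalg.lstsq(np.c_[d1,-d2],o2-o1,rcond=None)[0]
    p,q=o1+t[0]*d1,o2+t[1]*d2; return (p+q)/2,np.linalg.norm(p-q)
E
python3 - <<'E'
from h import *
np.set_printoptions(precision=4,suppress=True)
cs={n:camera(n) for n in("scene","top")}
for n,c in cs.items():
    cv2.imwrite(f"pics/{n}0.png",cv2.resize(c["image"],(800,600),interpolation=cv2.INTER_CUBIC))
    print(n,ray([256,192],c))
for t in "stand bed ear_gap carrier tongue_end pin_head ring_bar dispenser loupe solder_spool".split():
    r={n:boxes_of(t,c)[:2] for n,c in cs.items()}
    print(t,{n:[(np.round(x["centre"],1).tolist(),round(x["p"],2)) for x in v] for n,v in r.items()})
    if r["scene"] and r["top"]: print("   ",tri(r["scene"][0]["centre"],cs["scene"],r["top"][0]["centre"],cs["top"]))
print(get_state())
E
```

```text
scene (array([-0.1473, -0.6655,  0.7313]), array([ 0.61  ,  0.5658, -0.5547]))
top (array([ 0.2701, -0.0712,  1.1066]), array([ 0.1771, -0.016 , -0.9841]))
stand {'scene': [([204.7, 200.3], 0.61), ([341.1, 288.4], 0.59)], 'top': [([186.5, 187.4], 0.88)]}
    (array([0.4789, 0.1273, 0.0393]), np.float64(0.007407076547744903))
bed {'scene': [([208.4, 195.0], 0.67)], 'top': [([185.6, 182.7], 0.72), ([305.7, 213.0], 0.59)]}
    (array([0.4926, 0.1268, 0.0519]), np.float64(0.003606924286463065))
ear_gap {'scene': [([204.1, 196.2], 0.81), ([343.1, 292.7], 0.71)], 'top': [([184.0, 182.6], 0.74)]}
    (array([0.4897, 0.136 , 0.046 ]), np.float64(0.014716412249303227))
carrier {'scene': [([281.2, 279.3], 0.95), ([230.0, 253.4], 0.51)], 'top': [([302.5, 211.9], 0.65)]}
    (array([ 0.4027, -0.2343,  0.002 ]), np.float64(0.002259935269861598))
tongue_end {'scene': [([281.5, 278.7], 0.85)], 'top': []}
pin_head {'scene': [([207.7, 164.5], 0.65)], 'top': [([158.0, 165.0], 0.63), ([306.6, 212.9], 0.36)]}
    (array([0.5419, 0.1911, 0.1135]), np.float64(0.015366678971187594))
ring_bar {'scene': [([2
[... 357 characters left out ...]
at64(0.02152144172789009))
solder_spool {'scene': [([346.6, 289.2], 0.71)], 'top': [([354.4, 193.7], 0.71), ([184.9, 183.2], 0.31)]}
    (array([ 0.449 , -0.3903,  0.0419]), np.float64(6.55168324939761e-05))
{'clock': 1.1, 'joints': array([ 1.0925,  0.5275,  1.4327, -0.    ,  1.1814, -0.1785]), 'qvel': array([ 0.0005,  0.    , -0.0004, -0.0006, -0.001 , -0.0014]), 'joint_efforts': array([  0.0004, -44.0041, -17.6985,   0.0634,   0.0505,   0.    ]), 'tool_pos': array([0.1845, 0.5971, 0.2225]), 'tool_rot': array([ 0.1493,  0.9888, -0.    , -0.    ]), 'force': array([-0.012 , -0.3598, -0.5665]), 'torque': array([0.0332, 0.0235, 0.0151]), 'finger_force': 0.0, 'gripper_width': 1.0032837088308189}
```

View pics.

View pics/scene0.png

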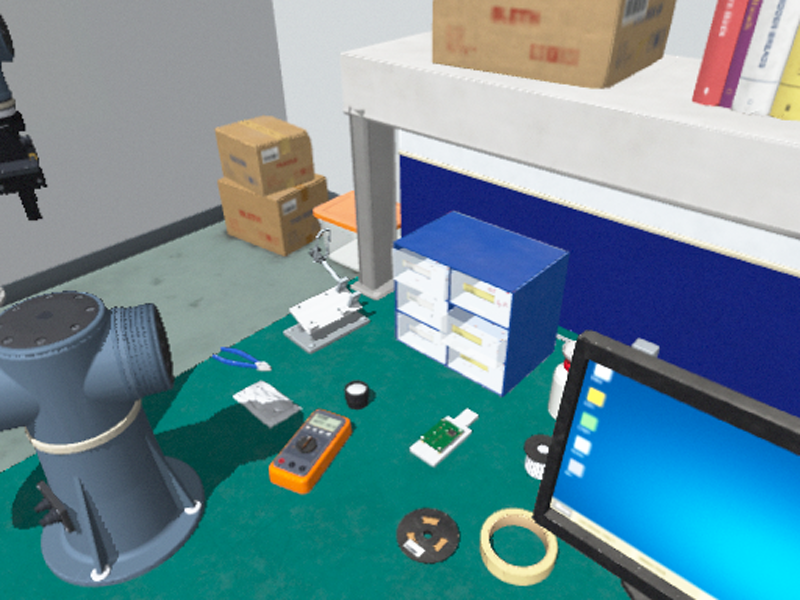

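View pics/top0.png

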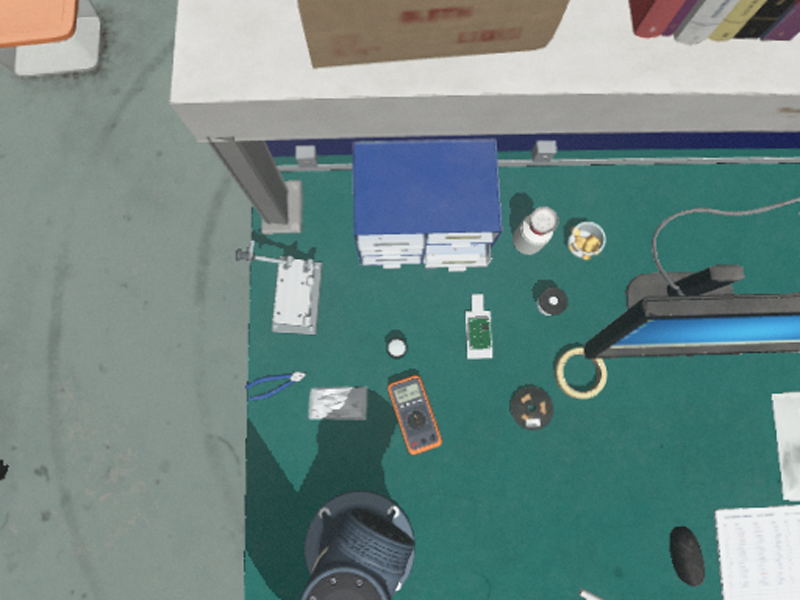

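Scene and top show the stand at about (205,197) / (187,188) px (native), the carrier at (281,279) / (304,210), tongue pointing +x. The cabinet is right of the stand beyond the carrier. Next, close crops for corner positions.

Run:
```python
from h import *
import pickle
cs={n:camera(n) for n in("scene","top")}
pickle.dump(cs,open("cs.pkl","wb"))
def crop(n,x,y,w,h,s):
    i=cv2.resize(cs[n]["image"][y:y+h,x:x+w],None,fx=s,fy=s,interpolation=cv2.INTER_CUBIC)
    for k in range(0,w,10): cv2.putText(i,str(x+k),(k*s,8),0,.3,(0,0,255),1);cv2.line(i,(k*s,10),(k*s,14),(0,0,255),1)
    for k in range(0,h,10): cv2.putText(i,str(y+k),(0,k*s+4),0,.3,(0,0,255),1)
    return i
a=np.hstack([crop("scene",180,140,60,90,6),crop("top",145,148,65,90,6)])[:540]
cv2.imwrite("pics/a.png",a)
b=np.hstack([crop("scene",258,258,50,45,8),crop("top",290,182,30,45,8)])
cv2.imwrite("pics/b.png",b);print(a.shape,b.shape)
```

```text
(540, 750, 3) (360, 640, 3)
```

View pics/a.png

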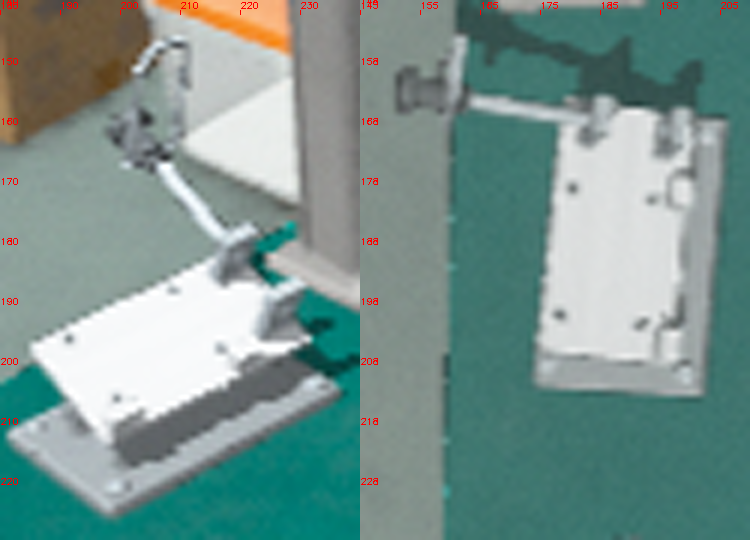

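View pics/b.png

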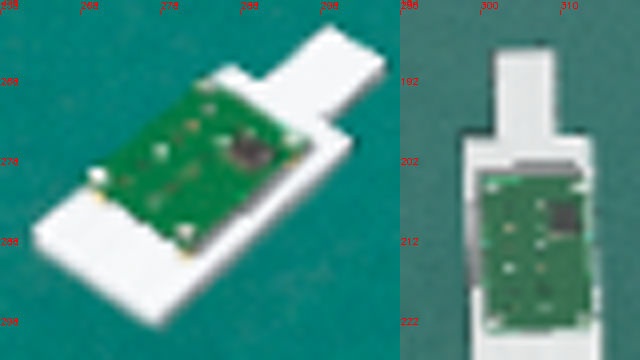

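Crop a shows the stand: bed near-high corner at (30,347) scene / (540,356) top, base corners, ears and pin head clear. Crop b shows carrier corners crisply. I fit the given models to these corners.

```bash
cat > fit.py <<'E'
from h import *
import pickle
from scipy.optimize import least_squares
np.set_printoptions(precision=4,suppress=True)
cs=pickle.load(open("cs.pkl","rb"))
def nat(p,ox,oy,s): return (np.array(p)+.5)/s-.5+[ox,oy]
Rb=R.from_euler('x',25,degrees=True)
A=lambda p:nat(p,180,140,6); B=lambda p:nat([p[0]-360,p[1]],145,148,6)
# (cam, px, frame, model mm, weight)
O=[("scene",A((8,435)),"s",(-75,45,12),1),("scene",A((113,507)),"s",(-75,-45,12),1),("scene",A((342,391)),"s",(75,-45,12),1),
("top",B((535,385)),"s",(-75,45,4),1),("top",B((703,393)),"s",(-75,-45,4),1),("top",B((728,120)),"s",(75,-45,8),1),
("scene",A((30,347)),"b",(-48,34,0),1),("scene",A((112,440)),"b",(-48,-34,0),.5),
("top",B((540,357)),"b",(-48,34,0),1),("top",B((557,108)),"b",(82,34,0),1),
("scene",A((238,232)),"b",(67,20,34),.5),("scene",A((284,289)),"b",(67,-20,34),.5),
("top",B((603,110)),"b",(67,20,34),.5),("top",B((680,118)),"b",(67,-20,34),.5),
("scene",A((130,160)),"h",0,.5),("top",B((398,90)),"h",0,.5),
]
def world(q,f,m):
    S=R.from_euler('z',q[2]); m=np.array(m,float)*1e-3
    if f=="h": m=np.array([.067,q[6],.019])
    if f!="s": m=Rb.apply(m)+[q[3],q[4],q[5]]
    return S.apply(m)+[q[0],q[1],0]
def res(q): return np.concatenate([w*(proj(world(q,f,m),cs[c])[0]-p) for c,p,f,m,w in O])
r=least_squares(res,[.48,.13,0,-.02,0,.05,.1],loss="soft_l1")
q=r.x;print("stand",q);print(res(q).reshape(-1,2))
S=R.from_euler('z',q[2]);bo=world(q,"b",(0,0,0));print("bed origin",bo,"head",world(q,"h",0))
A=lambda p:nat(p,258,258,8); B=lambda p:nat([p[0]-400,p[1]],290,182,8)
C=[("top",B(p),m) for p,m in [((495,48),(82,12,10)),((555,48),(82,-12,10)),((463,137),(47,25,10)),((593,135),(47,-25,10)),((495,137),(47,12,10)),((555,135),(47,-12,10))]]
C+=[("scene",A(p),m) for p,m in [((330,27),(82,12,10)),((385,63),(82,-12,10)),((352,138),(47,-25,10)),((33,232),(-48,25,10)),((157,320),(-48,-25,10)),((328,118),(47,-12,10)),((228,67),(47,25,10))]]
def cw(k,m): return R.from_euler('z',k[2]).apply(np.array(m)*1e-3)+[k[0],k[1],0]
def cr(k): return np.concatenate([proj(cw(k,m),cs[c])[0]-p for c,p,m in C])
k=least_squares(cr,[.4,-.23,0],loss="soft_l1").x
print("carrier",k);print(cr(k).reshape(-1,2))
pickle.dump((q,k,bo),open("fit.pkl","wb"))
E
python3 fit.py
```

```text
stand [ 0.4824  0.1203 -0.0697 -0.0163  0.0004  0.0526  0.1119]
[[-0.2144 -0.4136]
 [-0.0795  0.4436]
 [-0.0516 -1.1093]
 [ 0.2088  0.3412]
 [ 0.6804  0.3404]
 [-0.3035 -0.8455]
 [-0.5251 -0.0318]
 [-0.4266  0.4247]
 [-0.3008 -0.9212]
 [ 0.5821 -1.7318]
 [-0.1376  0.5414]
 [-0.0199  0.3387]
 [-0.0915  0.5347]
 [-0.0027  0.8176]
 [-0.336  -2.045 ]
 [ 0.8795  0.479 ]]
bed origin [0.4662 0.1219 0.0526] head [0.5395 0.2104 0.1171]
carrier [ 0.3958 -0.244  -0.006 ]
[[-0.1468  0.1087]
 [-0.0763 -0.0307]
 [ 0.2284 -0.0022]
 [-0.1564 -0.0528]
 [ 0.3569 -0.0801]
 [ 0.4724  0.0256]
 [-0.3371 -0.0202]
 [ 0.2079 -0.1847]
 [ 0.1721  0.3014]
 [-0.0644 -0.0907]
 [ 0.2004 -0.427 ]
 [-0.9585  0.2947]
 [ 0.1215 -0.2573]]
```

```bash
cat >> h.py <<'E'
import pickle,os,sys
if os.path.exists("fit.pkl"):
    q,k,bo=pickle.load(open("fit.pkl","rb")); BR=R.from_euler('z',q[2])*R.from_euler('x',25,degrees=True)
    CR=R.from_euler('z',k[2]); FL=R.from_euler('y',np.pi)  # x->-x, y->y, z->-z
    CP=lambda x,y,z: CR.apply([x,y,z])+[k[0],k[1],0]
    BP=lambda x,y,z: BR.apply([x,y,z])+bo
def plan(wps,start=None):
    s=get_state() if start is None else None
    p,r=(np.array(s["tool_pos"]),R.from_quat(s["tool_rot"])) if s else start
    for tp,tr in wps:
        d=(r.inv()*tr).as_rotvec(); n=int(max(np.ceil(np.linalg.norm(tp-p)/.049),np.ceil(np.degrees(np.linalg.norm(d))/8.4),1))
        p0=p.copy()
        for i in range(1,n+1):
            t=p0+(tp-p0)*i/n
            print(np.round(np.r_[r.inv().apply(t-p),d/n],3).tolist()); p=t; r=r*R.from_rotvec(d/n)
        print("--")
def bedstate():
    s=get_state(); p=BR.inv().apply(s["tool_pos"]-bo); r=BR.inv()*R.from_quat(s["tool_rot"])
    print("t",round(s["clock"],2),"tcp in bed",np.round(p,4),"z ax",np.round(r.apply([0,0,1]),3),"y ax",np.round(r.apply([0,1,0]),3),"F bed",np.round(BR.inv().apply(s["force"]),2),"w",round(s["gripper_width"],3),round(s["finger_force"],2))
E
python3 - <<'E'
from h import *
T=CR*FL
plan([(np.array([.42,.2,.25]),T),(CP(.008,0,.15),T),(CP(.008,0,.0035),T)])
E
```

```text
[-0.034, -0.031, -0.003, -0.0, -0.0, -0.029]
[-0.033, -0.032, -0.003, -0.0, -0.0, -0.029]
[-0.032, -0.033, -0.003, -0.0, -0.0, -0.029]
[-0.031, -0.034, -0.003, -0.0, -0.0, -0.029]
[-0.03, -0.035, -0.003, -0.0, -0.0, -0.029]
[-0.029, -0.036, -0.003, -0.0, -0.0, -0.029]
[-0.028, -0.037, -0.003, -0.0, -0.0, -0.029]
[-0.027, -0.037, -0.003, -0.0, -0.0, -0.029]
[-0.026, -0.038, -0.003, -0.0, -0.0, -0.029]
[-0.025, -0.039, -0.003, -0.0, -0.0, -0.029]
--
[0.001, -0.044, 0.01, -0.0, -0.0, -0.0]
[0.001, -0.044, 0.01, -0.0, -0.0, -0.0]
[0.001, -0.044, 0.01, -0.0, -0.0, -0.0]
[0.001, -0.044, 0.01, -0.0, -0.0, -0.0]
[0.001, -0.044, 0.01, -0.0, -0.0, -0.0]
[0.001, -0.044, 0.01, -0.0, -0.0, -0.0]
[0.001, -0.044, 0.01, -0.0, -0.0, -0.0]
[0.001, -0.044, 0.01, -0.0, -0.0, -0.0]
[0.001, -0.044, 0.01, -0.0, -0.0, -0.0]
[0.001, -0.044, 0.01, -0.0, -0.0, -0.0]
--
[0.0, -0.0, 0.049, 0.0, 0.0, 0.0]
[0.0, -0.0, 0.049, 0.0, 0.0, 0.0]
[0.0, -0.0, 0.049, 0.0, 0.0, 0.0]
--
```

arm_command --series '[[[-0.034, -0.031, -0.003, 0, 0, -0.029, 1], [-0.033, -0.032, -0.003, 0, 0, -0.029, 1], [-0.032, -0.033, -0.003, 0, 0, -0.029, 1], [-0.031, -0.034, -0.003, 0, 0, -0.029, 1], [-0.03, -0.035, -0.003, 0, 0, -0.029, 1]]]'

```text
clock: 1.7
tool_pos: [0.3012, 0.397, 0.2379]
tool_rot: [0.076, 0.997, 0.0, 0.0]
force: [0.6, -0.3, 0.5]
gripper_width: 1.002
finger_force: 0.0
```

arm_command --series '[[[-0.029, -0.036, -0.003, 0, 0, -0.029, 1], [-0.028, -0.037, -0.003, 0, 0, -0.029, 1], [-0.027, -0.037, -0.003, 0, 0, -0.029, 1], [-0.026, -0.038, -0.003, 0, 0, -0.029, 1], [-0.025, -0.039, -0.003, 0, 0, -0.029, 1]]]'

```text
clock: 2.2
tool_pos: [0.4177, 0.1974, 0.253]
tool_rot: [0.004, 1.0, 0.0, 0.0]
force: [1.6, -0.1, 0.6]
gripper_width: 0.997
finger_force: 0.0
```

arm_command --series '[[[0.001, -0.044, 0.01, 0, 0, 0, 1], [0.001, -0.044, 0.01, 0, 0, 0, 1], [0.001, -0.044, 0.01, 0, 0, 0, 1], [0.001, -0.044, 0.01, 0, 0, 0, 1], [0.001, -0.044, 0.01, 0, 0, 0, 1]]]'

```text
clock: 2.7
tool_pos: [0.4097, -0.0226, 0.2026]
tool_rot: [0.005, 1.0, -0.0, 0.001]
force: [-0.1, -0.2, 0.0]
gripper_width: 0.999
finger_force: 0.0
```

arm_command --series '[[[0.001, -0.044, 0.01, 0, 0, 0, 1], [0.001, -0.044, 0.01, 0, 0, 0, 1], [0.001, -0.044, 0.01, 0, 0, 0, 1], [0.001, -0.044, 0.01, 0, 0, 0, 1], [0.001, -0.044, 0.01, 0, 0, 0, 1]]]'

```text
clock: 3.2
tool_pos: [0.4024, -0.2429, 0.1524]
tool_rot: [0.005, 1.0, -0.0, 0.0]
force: [0.1, 0.5, -0.3]
gripper_width: 0.998
finger_force: 0.0
```

Run:
```python
from h import *
s=get_state();print(s["tool_pos"],s["tool_rot"],s["joints"],s["force"])
T=CR*FL
plan([(CP(.008,0,.0035),T)])
```

```text
[ 0.40239243 -0.24291013  0.15235838] [ 5.18787316e-03  9.99986454e-01 -2.32712842e-04  3.51188580e-04] [-7.81625849e-01  4.33315009e-01  1.88534210e+00  2.18602478e-04
  8.22108322e-01 -2.34219511e+00] [ 0.12664253  0.49397557 -0.29312805]
[-0.0, -0.0, 0.037, -0.0, 0.0, -0.001]
[-0.0, -0.0, 0.037, -0.0, 0.0, -0.001]
[-0.0, -0.0, 0.037, -0.0, 0.0, -0.001]
[-0.0, -0.0, 0.037, -0.0, 0.0, -0.001]
--
```

arm_command --series '[[[-0.001, -0.001, 0.037, 0, 0, 0, 1], [0, 0, 0.037, 0, 0, 0, 1], [0, 0, 0.037, 0, 0, 0, 1], [0, 0, 0.037, 0, 0, 0, 1], [0, 0, 0, 0, 0, 0, 0.8]]]' --force 25

```text
clock: 3.7
tool_pos: [0.4042, -0.2428, 0.0023]
tool_rot: [0.005, 1.0, 0.0, -0.0]
force: [-0.4, -0.4, -0.0]
gripper_width: 0.964
finger_force: 0.0
```

arm_command --series '[[[0, 0, 0, 0, 0, 0, 0], [0, 0, 0, 0, 0, 0, 0], [0, 0, 0, 0, 0, 0, 0], [0, 0, 0, 0, 0, 0, 0], [0, 0, 0, 0, 0, 0, 0]]]' --force 25

```text
clock: 4.2
tool_pos: [0.4039, -0.2422, 0.005]
tool_rot: [0.005, 1.0, -0.001, 0.001]
force: [0.3, -0.6, 1.5]
gripper_width: 0.565
finger_force: 25.0
```

arm_command --series '[[[0, 0, 0, 0, 0, 0, 0], [0, 0, 0, 0, 0, 0, 0], [0, 0, -0.01, 0, 0, 0, 0], [0, 0, -0.04, 0, 0, 0, 0], [0, 0, -0.04, 0, 0, 0, 0]]]' --force 25

```text
clock: 4.7
tool_pos: [0.4023, -0.2406, 0.0948]
tool_rot: [0.005, 1.0, 0.002, -0.002]
force: [0.9, -0.9, -1.0]
gripper_width: 0.571
finger_force: 25.0
```

Run:
```python
from h import *
c=pickle.load(open("cs.pkl","rb"))["top"]
for p in [(354,140),(497,140),(500,233),(354,233)]: print(onz(np.array(p)/1.5625,c,.22))
T=BR*FL; T0=CR*FL
plan([(np.array([.402,-.24,.24]),T0),(np.array([.44,-.02,.25]),T0),(BP(.005,.003,.11),T),(BP(.005,.003,.03),T)])
```

```text
[ 0.71388652 -0.01339546  0.22      ]
[ 0.70803282 -0.26188971  0.22      ]
[ 0.53947189 -0.25602224  0.22      ]
[ 0.54538868 -0.01180083  0.22      ]
[0.0, 0.0, -0.048, 0.001, -0.001, -0.001]
[0.0, 0.0, -0.048, 0.001, -0.001, -0.001]
[0.0, 0.0, -0.048, 0.001, -0.001, -0.001]
--
[-0.007, 0.044, -0.002, 0.0, -0.0, -0.0]
[-0.007, 0.044, -0.002, 0.0, -0.0, -0.0]
[-0.007, 0.044, -0.002, 0.0, -0.0, -0.0]
[-0.007, 0.044, -0.002, 0.0, -0.0, -0.0]
[-0.007, 0.044, -0.002, 0.0, -0.0, -0.0]
--
[-0.007, 0.025, 0.024, -0.109, -0.003, 0.016]
[-0.006, 0.022, 0.027, -0.109, -0.003, 0.016]
[-0.006, 0.019, 0.029, -0.109, -0.003, 0.016]
[-0.006, 0.016, 0.031, -0.109, -0.003, 0.016]
--
[-0.0, 0.0, 0.04, -0.0, 0.0, 0.0]
[-0.0, -0.0, 0.04, -0.0, 0.0, 0.0]
--
```

arm_command --series '[[[0, 0, -0.048, 0, 0, 0, 0], [0, 0, -0.048, 0, 0, 0, 0], [0, 0, -0.048, 0, 0, 0, 0]]]'

```text
clock: 5.0
tool_pos: [0.4025, -0.2406, 0.2406]
tool_rot: [0.005, 1.0, 0.001, -0.001]
force: [0.4, -0.9, -2.2]
gripper_width: 0.572
finger_force: 25.0
```

arm_command --series '[[[-0.007, 0.044, -0.002, 0, 0, 0, 0], [-0.007, 0.044, -0.002, 0, 0, 0, 0], [-0.007, 0.044, -0.002, 0, 0, 0, 0], [-0.007, 0.044, -0.002, 0, 0, 0, 0], [-0.007, 0.044, -0.002, 0, 0, 0, 0]]]'

```text
clock: 5.5
tool_pos: [0.4396, -0.0201, 0.2488]
tool_rot: [0.005, 1.0, 0.0, -0.001]
force: [1.0, 0.2, -1.9]
gripper_width: 0.571
finger_force: 25.0
```

arm_command --series '[[[-0.007, 0.025, 0.024, -0.109, -0.003, 0.016, 0], [-0.006, 0.022, 0.027, -0.109, -0.003, 0.016, 0], [-0.006, 0.019, 0.029, -0.109, -0.003, 0.016, 0], [-0.006, 0.016, 0.031, -0.109, -0.003, 0.016, 0]]]'

```text
clock: 5.9
tool_pos: [0.4693, 0.078, 0.1517]
tool_rot: [0.036, 0.975, 0.218, 0.008]
force: [-0.0, -0.1, -1.7]
gripper_width: 0.571
finger_force: 25.0
```

Run:
```python
from h import *
bedstate(); plan([(BP(.005,.003,.04),BR*FL)]); print(get_state()["joints"])
cs={n:camera(n) for n in("scene","top")}
pickle.dump(cs,open("cs2.pkl","wb"))
s=get_state();T=R.from_quat(s["tool_rot"])
# predicted carrier corners, tool frame -> carrier at tcp offset
def cr(m): return T.apply(FL.inv().apply(np.array(m)-[.008,0,.004]))+s["tool_pos"]
out=[]
for n,(x,y,w,h) in {"scene":(170,130,75,100),"top":(145,140,75,100)}.items():
    i=cv2.resize(cs[n]["image"][y:y+h,x:x+w],None,fx=5,fy=5,interpolation=cv2.INTER_CUBIC)
    def line(P,col):
        u=((proj(np.array(P),cs[n])-[x,y]+.5)*5-.5); cv2.polylines(i,[np.round(u*8).astype(int)],True,col,1,cv2.LINE_AA,3)
    line([cr(np.array(m)/1e3) for m in [(-48,25,10),(47,25,10),(47,12,10),(82,12,10),(82,-12,10),(47,-12,10),(47,-25,10),(-48,-25,10)]],(0,0,255))
    line([BP(*np.array(m)/1e3) for m in [(-48,34,0),(82,34,0),(82,-34,0),(-48,-34,0)]],(255,0,0))
    for e in (20,-20): line([BP(*np.array(m)/1e3) for m in [(57,e-4,34),(77,e-4,34),(77,e+4,34),(57,e+4,34)]],(0,200,0))
    out.append(i)
cv2.imwrite("pics/c.png",np.hstack(out))
```

```text
t 5.9 tcp in bed [0.0061 0.0025 0.1083] z ax [ 0.001  0.003 -1.   ] y ax [0.004 1.    0.003] F bed [-0.02 -0.85 -1.49] w 0.571 25.0
[0.001, 0.0, 0.034, 0.002, 0.001, -0.002]
[0.001, 0.0, 0.034, 0.002, 0.001, -0.002]
--
[-0.35411631  0.48070384  1.92771875  0.53279112  0.93579266 -2.21495955]
```

View pics/c.png

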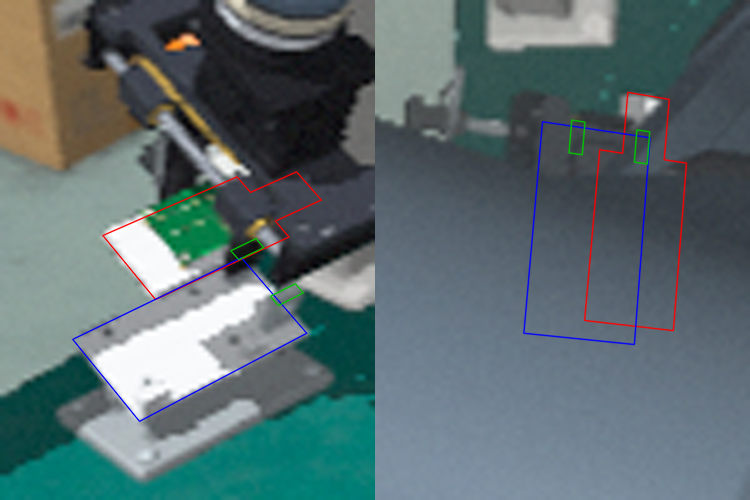

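Carrier in hand agrees with prediction (plate near corner at (105,237) in the crop); bed outline fits. Descending with force checks.

arm_command --series '[[[0.001, 0, 0.034, 0.002, 0.001, -0.002, 0], [0.001, 0, 0.034, 0.002, 0.001, -0.002, 0], [0, 0, 0.01, 0, 0, 0, 0]]]'

```text
clock: 6.3
tool_pos: [0.4678, 0.1106, 0.0804]
tool_rot: [0.034, 0.976, 0.214, 0.005]
force: [-0.7, 0.5, -1.3]
gripper_width: 0.566
finger_force: 25.0
```

```bash
python3 -c "
from h import *
bedstate(); plan([(BP(.005,.003,.015),BR*FL)])"
```

```text
t 6.3 tcp in bed [0.0024 0.0016 0.03  ] z ax [-0.006 -0.005 -1.   ] y ax [ 0.     1.    -0.005] F bed [-0.77 -0.19 -1.38] w 0.566 25.0
[-0.003, 0.001, 0.015, -0.005, -0.006, -0.0]
--
```

arm_command --series '[[[-0.002, 0.001, 0.01, -0.004, -0.004, 0, 0], [0, 0, 0.005, 0, 0, 0, 0], [0, 0, 0.003, 0, 0, 0, 0], [0, 0, 0.002, 0, 0, 0, 0]]]'

```text
clock: 6.7
tool_pos: [0.4728, 0.1184, 0.0639]
tool_rot: [0.035, 0.976, 0.216, 0.009]
force: [0.3, -0.8, -0.4]
gripper_width: 0.568
finger_force: 25.0
```

```bash
python3 -c "
from h import *
bedstate()"
```

```text
t 6.7 tcp in bed [0.0069 0.0021 0.0115] z ax [ 0.004 -0.001 -1.   ] y ax [ 0.001  1.    -0.001] F bed [ 0.36 -0.85 -0.08] w 0.568 25.0
```

arm_command --series '[[[0, 0, 0.002, 0, 0, 0, 0], [0, 0, 0.002, 0, 0, 0, 0]]]'

```text
clock: 6.9
tool_pos: [0.4726, 0.1202, 0.06]
tool_rot: [0.035, 0.976, 0.216, 0.009]
force: [-2.4, -8.2, 18.9]
gripper_width: 0.57
finger_force: 25.0
```

arm_command --series '[[[0, 0, 0.002, 0, 0, 0, 0], [0, 0, 0.001, 0, 0, 0, 0]]]'

```text
clock: 7.1
tool_pos: [0.4728, 0.1204, 0.0596]
tool_rot: [0.034, 0.976, 0.216, 0.01]
force: [-7.8, -16.9, 33.7]
gripper_width: 0.566
finger_force: 25.0
```

```bash
python3 -c "
from h import *
bedstate()"
```

```text
t 7.1 tcp in bed [0.0067 0.0021 0.0068] z ax [ 0.005 -0.    -1.   ] y ax [-0.001  1.    -0.   ] F bed [-6.59 -1.52 37.93] w 0.566 25.0
```

arm_command --series '[[[0, 0, -0.002, 0, 0, 0, 0], [0, -0.001, 0, 0, 0, 0, 0], [0, -0.001, 0, 0, 0, 0, 0]]]'

```text
clock: 7.4
tool_pos: [0.4728, 0.1198, 0.0595]
tool_rot: [0.035, 0.975, 0.218, 0.009]
force: [0.3, 0.4, 16.1]
gripper_width: 0.57
finger_force: 25.0
```

```bash
python3 -c "
from h import *
bedstate()"
```

```text
t 7.4 tcp in bed [0.0068 0.0015 0.007 ] z ax [ 0.003  0.003 -1.   ] y ax [0.002 1.    0.003] F bed [ 0.26  7.16 14.39] w 0.57 25.01
```

arm_command --series '[[[0, -0.001, 0, 0, 0, 0, 0], [0, -0.001, 0, 0, 0, 0, 0]]]'

```text
clock: 7.6
tool_pos: [0.4729, 0.1194, 0.0594]
tool_rot: [0.036, 0.975, 0.22, 0.009]
force: [0.6, 6.0, 18.5]
gripper_width: 0.569
finger_force: 25.0
```

```bash
python3 -c "
from h import *
bedstate()"
```

```text
t 7.6 tcp in bed [0.0068 0.0011 0.007 ] z ax [ 0.003  0.007 -1.   ] y ax [0.003 1.    0.007] F bed [ 0.16 13.28 14.19] w 0.569 25.02
```

arm_command --series '[[[0, 0, -0.001, 0, 0, 0, 0], [0, -0.001, 0, 0, 0, 0, 0]]]'

```text
clock: 7.8
tool_pos: [0.4729, 0.119, 0.0595]
tool_rot: [0.037, 0.975, 0.22, 0.009]
force: [3.3, 11.0, 11.2]
gripper_width: 0.57
finger_force: 25.0
```

```bash
python3 -c "
from h import *
bedstate()"
```

```text
t 7.8 tcp in bed [0.0069 0.0008 0.0073] z ax [ 0.003  0.008 -1.   ] y ax [0.006 1.    0.008] F bed [ 2.51 14.92  5.4 ] w 0.57 25.04
```

arm_command --series '[[[0, 0.002, 0, 0, 0, 0, 0], [0, 0, 0, 0, 0, 0, 0.75], [0, 0, 0, 0, 0, 0, 0.75], [0, 0, 0, 0, 0, 0, 0.75], [0, 0, 0, 0, 0, 0, 0.75]]]'

```text
clock: 8.3
tool_pos: [0.4718, 0.1176, 0.0581]
tool_rot: [0.035, 0.976, 0.216, 0.008]
force: [0.4, 0.1, 0.0]
gripper_width: 0.742
finger_force: 0.0
```

arm_command --series '[[[0, 0, -0.01, 0, 0, 0, 0.75], [0, 0, -0.03, 0, 0, 0, 0.75], [0, 0, -0.045, 0, 0, 0, 0.75], [0, 0, -0.045, 0, 0, 0, 0.75], [0.04, 0, -0.02, 0, 0, 0, 0.75]]]'

```text
clock: 8.8
tool_pos: [0.4343, 0.0528, 0.1977]
tool_rot: [0.034, 0.976, 0.213, 0.016]
force: [-0.6, -0.3, 0.4]
gripper_width: 0.747
finger_force: 0.0
```

arm_command --series '[[[0.045, 0, 0, 0, 0, 0, 0.3], [0.04, 0, 0, 0, 0, 0, 0]]]'

```text
clock: 9.0
tool_pos: [0.341, 0.0632, 0.195]
tool_rot: [0.035, 0.976, 0.215, 0.009]
force: [-0.0, -0.5, -0.1]
gripper_width: 0.647
finger_force: 0.0
```

Run:
```python
from h import *
bedstate(); print(get_state()["joints"])
cs={n:camera(n) for n in("scene","top")}
pickle.dump(cs,open("cs3.pkl","wb"))
out=[]
for n,(x,y,w,h) in {"scene":(170,130,75,100),"top":(145,140,75,100)}.items():
    i=cv2.resize(cs[n]["image"][y:y+h,x:x+w],None,fx=5,fy=5,interpolation=cv2.INTER_CUBIC)
    def line(P,col):
        u=((proj(np.array(P),cs[n])-[x,y]+.5)*5-.5); cv2.polylines(i,[np.round(u*8).astype(int)],True,col,1,cv2.LINE_AA,3)
    line([BP(*np.array(m)/1e3) for m in [(-48,34,0),(82,34,0),(82,-34,0),(-48,-34,0)]],(255,0,0))
    out.append(i)
cv2.imwrite("pics/d.png",np.hstack(out))
for t in("pin_head","ring_bar"):
    print(t,[[(np.round(b["centre"],1).tolist(),round(b["p"],2)) for b in boxes_of(t,c)[:2]] for c in cs.values()])
```

```text
t 9.0 tcp in bed [-0.1208 -0.0008  0.1575] z ax [ 0.004 -0.002 -1.   ] y ax [ 0.     1.    -0.002] F bed [ 0.02 -0.49  0.06] w 0.647 0.0
[-0.52934065  0.2557918   2.17338302  0.47774147  0.96862198 -2.35396001]
pin_head [[], [([158.8, 165.2], 0.56)]]
ring_bar [[], []]
```

View pics/d.png

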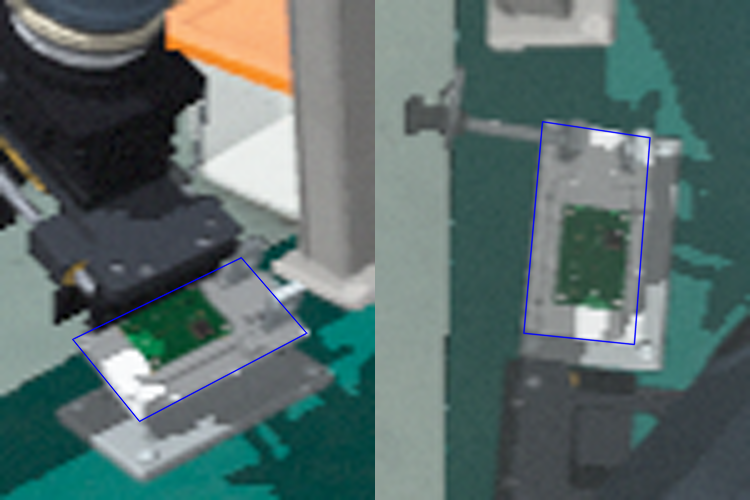

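```bash
cat > ik.py <<'E'
from h import *
from scipy.optimize import least_squares
def E(a,t): return R.from_euler(a,t)
# samples joints, pos
D=[([1.0925,.5275,1.4327,0,1.1814,-.1785],[.1845,.5971,.2225],[.1493,.9888,0,0]),
([-.781626,.433315,1.885342,.00022,.822108,-2.342195],[.40239,-.24291,.15236],[.00519,.99999,-.00023,.00035])]
D.append(([-.35411631,.48070384,1.92771875,.53279112,.93579266,-2.21495955],[.4693,.078,.1517],[.036,.975,.218,.008]))
D.append(([-0.52934065,0.2557918,2.17338302,0.47774147,0.96862198,-2.35396001],[.341,.0632,.195],[.035,.976,.215,.009]))
def rot(j,c): return E('z',j[0])*E('y',j[1]+j[2])*E('z',j[3])*E('y',j[4])*E('z',c[1]+c[0]*j[5])
def pos(j,g,c):
    lat,h,l2,l3z,l3x,L=g
    return E('z',j[0]).apply([0,lat,h])+(E('z',j[0])*E('y',j[1])).apply([0,0,l2])+(E('z',j[0])*E('y',j[1]+j[2])).apply([l3x,0,l3z])+rot(j,c).apply([0,0,L])
if __name__=="__main__":
    for c in [(1,0),(1,np.pi/2),(1,-np.pi/2),(1,np.pi),(-1,0),(-1,np.pi/2),(-1,np.pi)]:
        print(c,[round((rot(j,c).inv()*R.from_quat(r)).magnitude(),3) for j,p,r in D])
    c=(1,np.pi/2)
    f=lambda g:np.concatenate([pos(j,g,c)-p for j,p,r in D])
    g=least_squares(lambda g:np.r_[f(g),1e-4*(g-[.1,.3,.35,.35,0,.3])],[.1,.3,.35,.35,0,.3]).x;print(g,np.abs(f(g)).max())
    c3=pickle.load(open("cs.pkl","rb"))
    P,e=tri([200,161.7],c3["scene"],[151.9,163.2],c3["top"]);print(P,e,BR.inv().apply(P-bo))
E
python3 ik.py
```

```text
(1, 0) [1.571, 1.571, 1.57, 1.572]
(1, 1.5707963267948966) [0.0, 0.0, 0.001, 0.001]
(1, -1.5707963267948966) [3.142, 3.142, 3.141, 3.141]
(1, 3.141592653589793) [1.571, 1.571, 1.571, 1.57]
(-1, 0) [1.214, 3.114, 2.86, 3.136]
(-1, 1.5707963267948966) [0.357, 1.599, 1.853, 1.576]
(-1, 3.141592653589793) [1.928, 0.028, 0.282, 0.005]
[0.11101807 0.27383578 0.58813679 0.39155775 0.1140187  0.30538949] 2.8735468454721413e-05
[0.53998882 0.21281114 0.11776784] 0.0010646385251741129 [0.06729465 0.11442614 0.0185894 ]
```

```bash
cat >> ik.py <<'E'
C=(1,np.pi/2)
_f=lambda g:np.concatenate([pos(j,g,C)-p for j,p,r in D])
G=least_squares(lambda g:np.r_[_f(g),1e-4*(g-[.1,.3,.35,.35,0,.3])],[.1,.3,.35,.35,0,.3]).x
lo=np.array([-3.08,-.75,.22,-1.43,0,-2.85])+.05;hi=np.array([3.08,2.2,2.44,4.57,2.65,2.85])-.05
def solve(p,r,j0s):
    b=(1,None)
    for j0 in j0s:
        s=least_squares(lambda j:np.r_[(pos(j,G,C)-p)*5,(rot(j,C).inv()*r).as_rotvec()],np.clip(j0,lo+.01,hi-.01),bounds=(lo,hi))
        e=np.abs(s.fun).max()
        if e<b[0]: b=(e,s.x)
        if e<1e-4: break
    return b
def PT(a,roll=0): return BR*FL*R.from_euler('x',a,degrees=True)*R.from_euler('z',roll,degrees=True)
E
python3 - <<'E'
from ik import *
np.set_printoptions(precision=2,suppress=True)
print("chk", BR.inv().apply(PT(60).apply([0,0,1])))
rng=np.random.default_rng(0); j0=get_state()["joints"]
st=[j0]+[rng.uniform(lo,hi) for _ in range(12)]
for a in (60,75,90):
  for roll in (0,90,180,270):
    for nm,P in {"pre":(.067,.165,.019),"home":(.067,.054,.019),"bar":(.067,.065,.095)}.items():
        e,j=solve(BP(*P),PT(a,roll),st); print(a,roll,nm,round(e,4),j)
E
```

```text
chk [ 0.   -0.87 -0.5 ]
60 0 pre 0.0 [ 0.5   0.79  1.32 -0.51  1.42 -0.82]
60 0 home 0.0 [ 0.37  0.79  1.52 -0.59  1.2  -0.81]
60 0 bar 0.0 [ 0.34  0.67  1.52 -0.58  1.28 -0.9 ]
60 90 pre 0.0 [ 0.5   0.79  1.32 -0.51  1.42  0.75]
60 90 home 0.0 [ 0.37  0.79  1.52 -0.59  1.2   0.76]
60 90 bar 0.0 [ 0.34  0.67  1.52 -0.58  1.28  0.67]
60 180 pre 0.0 [ 0.5   0.79  1.32 -0.51  1.42  2.32]
60 180 home 0.0 [ 0.37  0.79  1.52 -0.59  1.2   2.33]
60 180 bar 0.0 [ 0.34  0.67  1.52 -0.58  1.28  2.24]
60 270 pre 0.0 [ 0.5   0.79  1.32 -0.51  1.42 -2.39]
60 270 home 0.0 [ 0.37  0.79  1.52 -0.59  1.2  -2.38]
60 270 bar 0.0 [ 0.34  0.67  1.52 -0.58  1.28 -2.47]
75 0 pre 0.0 [ 0.57  0.9   1.22 -0.66  1.63 -0.75]
75 0 home 0.0 [ 0.45  0.9   1.43 -0.74  1.41 -0.7 ]
75 0 bar 0.0 [ 0.42  0.78  1.45 -0.75  1.46 -0.78]
75 90 pre 0.0 [ 0.57  0.9   1.22 -0.66  1.63  0.82]
75 90 home 0.0 [ 0.45  0.9   1.43 -0.74  1.41  0.88]
75 90 bar 0.0 [ 0.42  0.78  1.45 -0.75  1.46  0.79]
75 180 pre 0.0 [ 0.57  0.9   1.22 -0.66  1.63  2.39]
75 180 home 0.0 [ 0.45  0.9   1.43 -0.74  1.41  2.45]
75 180 bar 0.0 [ 0.42  0.78  1.45 -0.75  1.46  2.36]
75 270 pre 0.0 [ 0.57  0.9   1.22 -0.66  1.63 -2.32]
75 270 home 0.0 [ 0.45  0.9   1.43 -0.74  1.41 -2.27]
75 270 bar 0.0 [ 0.42  0.78  1.45 -0.75  1.46 -2.35]
90 0 pre 0.0 [ 0.62  1.03  1.13 -0.81  1.82 -0.73]
90 0 home 0.0 [ 0.51  1.02  1.34 -0.87  1.62 -0.63]
90 0 bar 0.0 [ 0.48  0.9   1.39 -0.89  1.65 -0.7 ]
90 90 pre 0.0 [ 0.62  1.03  1.13 -0.81  1.82  0.84]
90 90 home 0.0 [ 0.51  1.02  1.34 -0.87  1.62  0.94]
90 90 bar 0.0 [ 0.48  0.9   1.39 -0.89  1.65  0.87]
90 180 pre 0.0 [ 0.62  1.03  1.13 -0.81  1.82  2.41]
90 180 home 0.0 [ 0.51  1.02  1.34 -0.87  1.62  2.51]
90 180 bar 0.0 [ 0.48  0.9   1.39 -0.89  1.65  2.44]
90 270 pre 0.0 [ 0.62  1.03  1.13 -0.81  1.82 -2.3 ]
90 270 home 0.0 [ 0.51  1.02  1.34 -0.87  1.62 -2.2 ]
90 270 bar 0.0 [ 0.48  0.9   1.39 -0.89  1.65 -2.27]
```

Run:
```python
from ik import *
np.set_printoptions(precision=2,suppress=True)
T=PT(90); W=[(-.06,.22,.16),(.067,.18,.019)]
for w in W: print(solve(BP(*w),T,[[.6,1,1.1,-.8,1.8,-.7]]))
plan([(BP(*w),T) for w in W])
```

```text
(np.float64(7.193773354785549e-10), array([ 0.73,  0.73,  1.35, -0.75,  1.94, -0.71]))
(np.float64(5.551115123125783e-16), array([ 0.63,  1.03,  1.09, -0.81,  1.85, -0.75]))
[-0.005, 0.02, -0.0, 0.143, 0.0, -0.0]
[-0.005, 0.02, -0.003, 0.143, 0.0, -0.0]
[-0.005, 0.019, -0.006, 0.143, 0.0, -0.0]
[-0.005, 0.018, -0.009, 0.143, 0.0, -0.0]
[-0.005, 0.017, -0.011, 0.143, 0.0, -0.0]
[-0.005, 0.015, -0.013, 0.143, 0.0, -0.0]
[-0.005, 0.013, -0.015, 0.143, 0.0, -0.0]
[-0.005, 0.011, -0.017, 0.143, 0.0, -0.0]
[-0.005, 0.008, -0.018, 0.143, 0.0, -0.0]
[-0.005, 0.005, -0.019, 0.143, 0.0, -0.0]
[-0.005, 0.003, -0.02, 0.143, 0.0, -0.0]
--
[-0.032, 0.035, 0.01, -0.0, -0.0, -0.0]
[-0.032, 0.035, 0.01, -0.0, -0.0, -0.0]
[-0.032, 0.035, 0.01, -0.0, -0.0, -0.0]
[-0.032, 0.035, 0.01, -0.0, -0.0, -0.0]
--
```

arm_command --series '[[[-0.005, 0.02, 0, 0.143, 0, 0, 0], [-0.005, 0.02, -0.003, 0.143, 0, 0, 0], [-0.005, 0.019, -0.006, 0.143, 0, 0, 0], [-0.005, 0.018, -0.009, 0.143, 0, 0, 0], [-0.005, 0.017, -0.011, 0.143, 0, 0, 0]]]'

```text
clock: 9.8
tool_pos: [0.3672, 0.1328, 0.2323]
tool_rot: [0.033, 0.997, -0.076, -0.012]
force: [-0.3, -0.1, -1.5]
gripper_width: 0.019
finger_force: 0.0
```

arm_command --series '[[[-0.005, 0.015, -0.013, 0.143, 0, 0, 0], [-0.005, 0.013, -0.015, 0.143, 0, 0, 0], [-0.005, 0.011, -0.017, 0.143, 0, 0, 0], [-0.005, 0.008, -0.018, 0.143, 0, 0, 0], [-0.005, 0.005, -0.019, 0.143, 0, 0, 0]]]'

```text
clock: 10.3
tool_pos: [0.3981, 0.2166, 0.2849]
tool_rot: [0.025, 0.907, -0.419, -0.022]
force: [0.5, -0.9, 0.3]
gripper_width: 0.005
finger_force: 0.0
```

arm_command --series '[[[-0.005, 0.003, -0.02, 0.143, 0, 0, 0], [0, 0, 0, 0, 0, 0, 0]]]'

```text
clock: 10.5
tool_pos: [0.4044, 0.2349, 0.2908]
tool_rot: [0.021, 0.875, -0.482, -0.025]
force: [0.3, -0.0, -1.2]
gripper_width: 0.003
finger_force: 0.0
```

Run:
```python
from ik import *
bedstate(); plan([(BP(.067,.17,.019),PT(90))])
```

```text
t 10.5 tcp in bed [-0.0695  0.199   0.1701] z ax [-0.006 -0.992 -0.126] y ax [-0.025  0.126 -0.992] F bed [ 0.28 -0.54 -1.12] w 0.003 0.0
[-0.028, 0.029, 0.009, 0.025, -0.001, 0.005]
[-0.028, 0.029, 0.009, 0.025, -0.001, 0.005]
[-0.028, 0.029, 0.008, 0.025, -0.001, 0.005]
[-0.028, 0.03, 0.007, 0.025, -0.001, 0.005]
[-0.027, 0.03, 0.007, 0.025, -0.001, 0.005]
--
```

arm_command --series '[[[-0.028, 0.029, 0.009, 0.025, -0.001, 0.005, 0], [-0.028, 0.029, 0.009, 0.025, -0.001, 0.005, 0], [-0.028, 0.029, 0.008, 0.025, -0.001, 0.005, 0], [-0.028, 0.03, 0.007, 0.025, -0.001, 0.005, 0], [-0.027, 0.03, 0.007, 0.025, -0.001, 0.005, 0]]]'

```text
clock: 11.0
tool_pos: [0.5442, 0.2588, 0.1442]
tool_rot: [0.032, 0.844, -0.535, -0.018]
force: [0.6, -0.8, 1.2]
gripper_width: 0.008
finger_force: 0.0
```

Run:
```python
from ik import *
bedstate(); plan([(BP(.067,.135,.019),PT(90))])
cs={n:camera(n) for n in("scene","top")}
out=[]
for n,(x,y,w,h) in {"scene":(170,130,75,100),"top":(125,130,75,100)}.items():
    i=cv2.resize(cs[n]["image"][y:y+h,x:x+w],None,fx=5,fy=5,interpolation=cv2.INTER_CUBIC)
    s=get_state()
    for P,col in ((s["tool_pos"],(0,0,255)),(BP(.0673,.1144,.0186),(0,255,0))):
        u=(proj(P,cs[n])[0]-[x,y]+.5)*5; cv2.circle(i,(int(u[0]),int(u[1])),3,col,1)
    out.append(i)
cv2.imwrite("pics/e.png",np.hstack(out))
```

```text
t 11.0 tcp in bed [0.0683 0.1675 0.023 ] z ax [-0.002 -1.    -0.005] y ax [ 0.005  0.005 -1.   ] F bed [ 0.61 -0.17  1.35] w 0.008 0.0
[0.001, 0.004, 0.032, 0.005, -0.002, -0.005]
--
```

View pics/e.png

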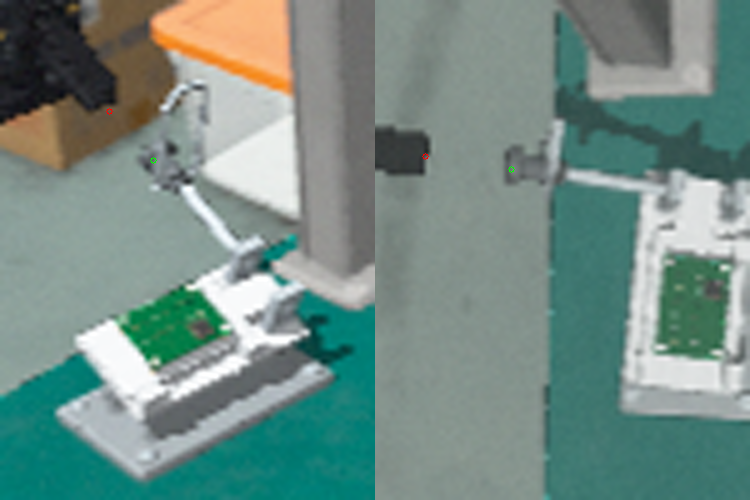

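arm_command --series '[[[0.002, 0.004, 0.03, 0.005, -0.002, -0.005, 0], [0, 0, 0.015, 0, 0, 0, 0], [0, 0, 0.01, 0, 0, 0, 0], [0, 0, 0.01, 0, 0, 0, 0]]]'

```text
clock: 11.5
tool_pos: [0.536, 0.2024, 0.1152]
tool_rot: [0.03, 0.844, -0.536, -0.019]
force: [-1.7, 5.4, 1.4]
gripper_width: 0.008
finger_force: 2.4
```

```bash
python3 -c "
from h import *
bedstate()"
```

```text
t 11.5 tcp in bed [0.064  0.1037 0.0207] z ax [-0.001 -1.    -0.002] y ax [ 0.     0.002 -1.   ] F bed [-2.11  5.33 -0.97] w 0.008 2.41
```

arm_command --series '[[[-0.001, 0, 0.01, 0, 0, 0, 0], [0, 0, 0.01, 0, 0, 0, 0], [0, 0, 0.01, 0, 0, 0, 0], [0, 0, 0.008, 0, 0, 0, 0]]]'

```text
clock: 11.9
tool_pos: [0.5342, 0.1682, 0.0996]
tool_rot: [0.03, 0.843, -0.536, -0.019]
force: [-4.0, 4.1, 1.4]
gripper_width: 0.006
finger_force: 2.3
```

```bash
python3 -c "
from h import *
bedstate()"
```

```text
t 11.9 tcp in bed [0.0647 0.066  0.0211] z ax [-0.001 -1.    -0.002] y ax [ 0.     0.002 -1.   ] F bed [-4.25  4.04 -0.39] w 0.006 2.29
```

arm_command --series '[[[0, 0, 0.004, 0, 0, 0, 0], [0, 0, 0.003, 0, 0, 0, 0]]]'

```text
clock: 12.1
tool_pos: [0.5343, 0.1629, 0.0973]
tool_rot: [0.03, 0.843, -0.536, -0.019]
force: [-4.8, 21.7, 10.5]
gripper_width: 0.005
finger_force: 12.1
```

```bash
python3 -c "
from h import *
bedstate()"
```

```text
t 12.1 tcp in bed [0.0651 0.0603 0.0212] z ax [-0.001 -1.    -0.001] y ax [ 0.001  0.001 -1.   ] F bed [-6.32 23.79  0.54] w 0.005 12.15
```

arm_command --series '[[[0, 0, 0.001, 0, 0, 0, 0], [0, 0, 0, 0, 0, 0, 0]]]'

```text
clock: 12.3
tool_pos: [0.5343, 0.163, 0.0973]
tool_rot: [0.03, 0.843, -0.536, -0.018]
force: [-5.0, 13.9, 6.9]
gripper_width: 0.005
finger_force: 7.5
```

```bash
python3 -c "
from h import *
bedstate()"
```

```text
t 12.3 tcp in bed [0.0651 0.0604 0.0213] z ax [ 0.001 -1.    -0.002] y ax [ 0.002  0.002 -1.   ] F bed [-5.96 15.18  0.5 ] w 0.005 7.46
```

arm_command --series '[[[0, 0, -0.008, 0, 0, 0, 0], [0, 0, -0.03, 0, 0, 0, 0], [0, -0.035, -0.01, 0, 0, 0, 0], [0, -0.035, 0, 0, 0, 0, 0]]]'

```text
clock: 12.7
tool_pos: [0.5367, 0.1752, 0.18]
tool_rot: [0.028, 0.843, -0.537, -0.017]
force: [0.4, 0.3, -0.1]
gripper_width: 0.002
finger_force: 0.0
```

Run:
```python
from ik import *
bedstate(); plan([(BP(.067,.085,.09),PT(90))])
cs={n:camera(n) for n in("scene","top")}
out=[]
for n,(x,y,w,h) in {"scene":(180,130,60,80),"top":(135,130,65,80)}.items():
    i=cv2.resize(cs[n]["image"][y:y+h,x:x+w],None,fx=6,fy=6,interpolation=cv2.INTER_CUBIC)
    s=get_state()
    for P,col in ((s["tool_pos"],(0,0,255)),(BP(.067,.0594,.019),(0,255,0)),(BP(.067,.0444,.095),(255,0,255)),(BP(.067,-.038,.019),(255,0,0))):
        u=(proj(P,cs[n])[0]-[x,y]+.5)*6; cv2.circle(i,(int(u[0]),int(u[1])),3,col,1)
    out.append(i)
cv2.imwrite("pics/f.png",np.hstack(out))
```

```text
t 12.7 tcp in bed [0.0667 0.1065 0.0909] z ax [ 0.004 -1.     0.001] y ax [-0.001 -0.001 -1.   ] F bed [ 0.42  0.22 -0.19] w 0.002 0.0
[-0.0, 0.001, 0.022, -0.001, 0.004, 0.001]
--
```

View pics/f.png

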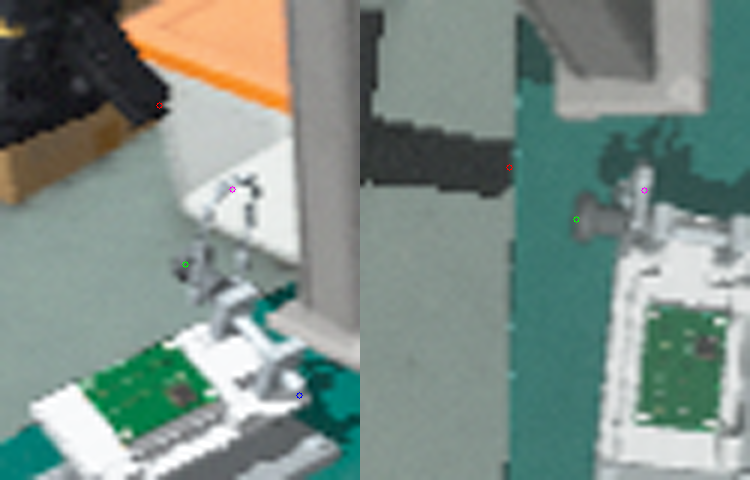

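The pin now bars the tongue and its tip shows beyond the lower ear at (297,385); ring bar sits near the predicted (232,189). Pushing the bar.

arm_command --series '[[[0, 0, 0.03, 0, 0, 0, 0], [0, 0, 0.02, 0, 0, 0, 0], [0, 0, 0.015, 0, 0, 0, 0], [0, 0, 0.015, 0, 0, 0, 0], [0, 0, 0.015, 0, 0, 0, 0]]]'

```text
clock: 13.3
tool_pos: [0.5303, 0.0875, 0.1381]
tool_rot: [0.029, 0.843, -0.537, -0.018]
force: [0.8, 1.1, 0.3]
gripper_width: 0.002
finger_force: 0.4
```

arm_command --series '[[[0, 0, 0.015, 0, 0, 0, 0], [0, 0, 0.01, 0, 0, 0, 0], [0, 0, 0, 0, 0, 0, 0]]]'

```text
clock: 13.6
tool_pos: [0.5291, 0.066, 0.1254]
tool_rot: [0.029, 0.845, -0.534, -0.018]
force: [3.4, 4.3, -7.0]
gripper_width: 0.008
finger_force: 0.0
```

Run:
```python
from ik import *
bedstate()
cs={n:camera(n) for n in("scene","top")}
out=[]
for n,(x,y,w,h) in {"scene":(180,130,60,80),"top":(135,130,65,80)}.items():
    out.append(cv2.resize(cs[n]["image"][y:y+h,x:x+w],None,fx=6,fy=6,interpolation=cv2.INTER_CUBIC))
cv2.imwrite("pics/g.png",np.hstack(out))
```

```text
t 13.6 tcp in bed [ 0.0666 -0.0158  0.0878] z ax [ 0.001 -1.    -0.006] y ax [-0.001  0.006 -1.   ] F bed [ 3.07  1.12 -8.29] w 0.008 0.0
```

View pics/g.png

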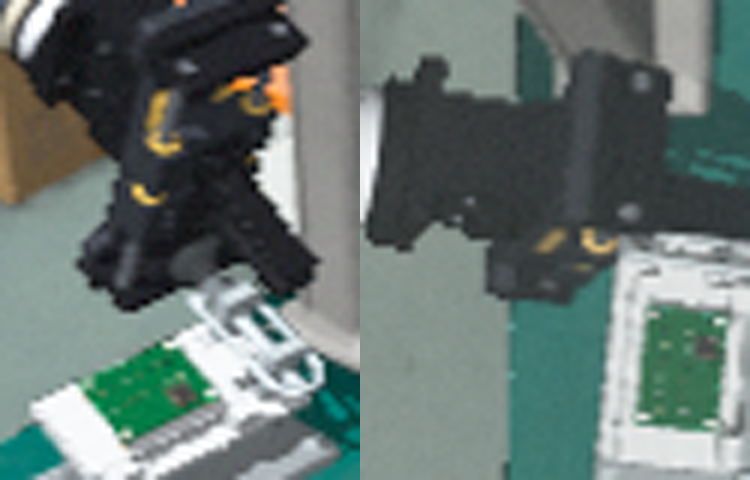

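The ring lies shut around both ears (loop at (290,350)). The gripper's body is lightly brushing the pin head; backing straight off.

arm_command --series '[[[0, 0, -0.01, 0, 0, 0, 0], [0, 0, -0.04, 0, 0, 0, 0], [0, 0, -0.045, 0, 0, 0, 0], [0, 0, -0.045, 0, 0, 0, 0], [0, 0, -0.03, 0, 0, 0, 0]]]'

```text
clock: 14.2
tool_pos: [0.5385, 0.2216, 0.2029]
tool_rot: [0.029, 0.842, -0.538, -0.018]
force: [1.0, -0.0, -0.2]
gripper_width: 0.012
finger_force: 0.0
```

arm_command --series '[[[0, -0.02, -0.03, 0, 0, 0, 0], [0, 0, 0, 0, 0, 0, 0], [0, 0, 0, 0, 0, 0, 0]]]'

```text
clock: 14.5
tool_pos: [0.5397, 0.2381, 0.232]
tool_rot: [0.029, 0.842, -0.538, -0.019]
force: [-0.8, 0.1, -0.9]
gripper_width: 0.004
finger_force: 0.0
```

Run:
```python
from ik import *
bedstate()
cs={n:camera(n) for n in("scene","top")}
out=[]
for n,(x,y,w,h) in {"scene":(180,130,60,80),"top":(135,130,65,80)}.items():
    out.append(cv2.resize(cs[n]["image"][y:y+h,x:x+w],None,fx=6,fy=6,interpolation=cv2.INTER_CUBIC))
cv2.imwrite("pics/i.png",np.hstack(out))
```

```text
t 14.5 tcp in bed [0.0653 0.1856 0.1114] z ax [-0.    -1.     0.001] y ax [-0.    -0.001 -1.   ] F bed [-0.81 -0.31 -0.88] w 0.004 0.0
```

View pics/i.png

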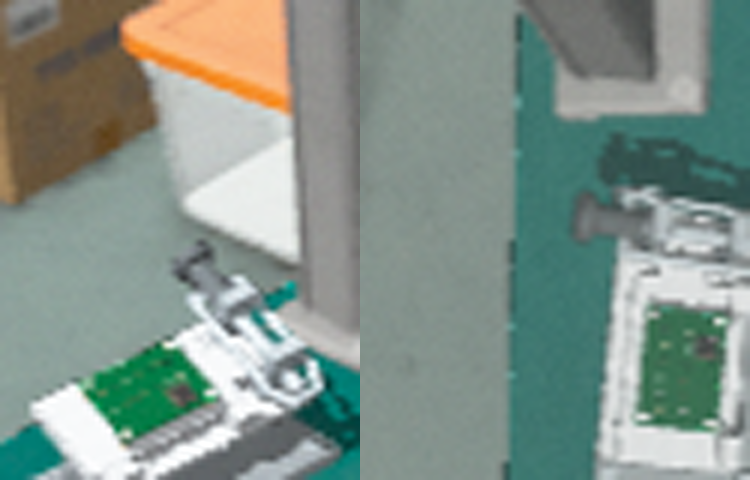

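Pin home, ring shut around the pin end at (290,380), carrier in place, arm clear. Handing in.

```bash
python3 -c "
from plant import *
print(sign_off())"
```

```text
the job is handed in; nothing more can be done
None
```

I handed the job in at about 14.5 s on the robot's clock; the last pictures show the carrier seated on the bed, the pin home over the tongue, the ring shut round the pin's end and the arm clear, but the hand-in returned no verdict.

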